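# Hold a circuit card in the guarded tester

## Task

Take the circuit card with the blue handle out of the rack and slide it, brass edge first, down through the narrow slot in the yellow guard on top of the tester. Push it fully home against the sprung contact carriage, until its black shoulder bar meets the guard, and finish while still gripping it and holding it down there. Leave the red-handled card, the screwdriver and the jar where they are.

Things in the scene. Friction and masses are not known exactly. Their poses are not given: they have to be found in the camera images.
- card: Card to test, loose, 0.12 kg, upright in the rack. Origin: centre of its bottom edge; x through its thickness, y along its width, z up. Green blade 6 mm (x) by 80 (y), z 0 to 60, brass strip at the bottom; black shoulder bar 14 by 110, z 60 to 70; solid blue handle 14 (x) by 46 (y), z 70 to 106, to be pinched across x. Both faces alike: it may go in either way round.
- spare: A second card of the same form and size with a red handle (origin and axes as for the blue one), in the other slot of the rack; leave it alone.
- rack: Fixed card rack, 200 mm (x) by 110 (y), origin at the centre of its underside. Two open slots at x = -65 and +65 mm, each 9.6 (x) by 90 (y), floor 6 mm above the table, walls up to 36 mm, 30 mm below the shoulder bars. The cards stand in them, their y along the rack's y. Which card is in which slot varies; rack and tester may change sides.
- tester: Fixed tester, box 130 mm (x) by 150 (y), 110 high, origin at the centre of its underside; blue sides, clear front and back, yellow guard on top. Slot in its middle along y: 8 mm (x) by 82 (y), straight from z = 84 to 104, above that a 45 degree flare 6 mm wider on every side up to z = 110. The shoulder bar stops on the guard's top: fully home, the card's origin is at z = 50 mm.
- slot (a point): Centre of the slot's mouth, level with the top of the yellow guard (110 mm above the table); axes as for the tester (x across the slot, y along it).
- carriage (a joint): Sprung contact carriage under the slot inside the tester: how far it is pressed down, m. 0 at rest, its top 60 mm above the table (50 mm below the guard's top); 0.010 with the card fully home; own stop at 0.016. It takes about 3 N to begin and 7 N at 0.010, and lifts the card again if let go; the card's weight alone does not press it.
- screwdriver: Loose screwdriver with a red handle, 180 mm long, lying at the left of the work area; origin near the middle of it. Leave it alone.
- jar: Loose small clear jar with a white lid, 52 mm across, 70 high, at the right of the work area; origin at the centre of its underside. Leave it alone.
Not all that is in view belongs to the job. Of the things that look like the tester, take the one that is farthest from the robot's base at the start. What is shaped like the card but white is not meant.

How it is judged:
On the way, in this order (a step that is already met when the one before it is completed fails the run):
1. the blue-handled card is gripped and lifted clear of the rack (height (world z) of card above 0.05 m and contact force between the fingers and card above 2 N and horizontal distance between card and tester above 0.1 m), for 0.1 s.
2. its blade is through the guard slot, upright, brass edge at least 15 mm below the guard's top (x of card in the frame of tester between -0.003 and 0.003 m and y of card in the frame of tester between -0.004 and 0.004 m and angle between the z axis of card and the z axis of tester, either way round below 0.1 rad and z of card in the frame of tester between 0.03 and 0.095 m), for 0.1 s.
At the end, for the whole second after the job is handed in: The robot still grips the blue-handled card (finger force over 2 N), which stands upright through the slot (within 3 mm across and 4 mm along its middle, within 0.1 rad of the tester's upright), pressed home to within 4 mm (carriage pressed over 6 mm), and at rest (x of card in the frame of tester between -0.003 and 0.003 m and y of card in the frame of tester between -0.004 and 0.004 m and angle between the z axis of card and the z axis of tester, either way round below 0.1 rad and contact force between the fingers and card above 2 N and value of joint carriage above 0.006 m and z of card in the frame of tester between 0.045 and 0.054 m and linear speed of card below 0.02 m/s); the arm keeps its last pose, push and grip.
It fails at once if the red-handled card is moved more than 20 mm (distance of spare from where it was at the start of the episode above 0.02 m).
It fails at once if the screwdriver is moved more than 20 mm (distance of screwdriver from where it was at the start of the episode above 0.02 m).
It fails at once if the jar is moved more than 20 mm (distance of jar from where it was at the start of the episode above 0.02 m).
It also fails if it takes over 45 s, if anything falls off the work surface, if the arm or the gripper's body presses on something with over 40 N, if the wrist force passes 120 N, or if a joint passes its speed limit or range.

## Robot

A 6-joint arm with a two-finger parallel gripper is mounted at the origin on the work surface. World frame = base frame: x ahead of the robot, y to its left, z up, the work surface at z = 0. Lengths are in m, angles in rad, forces in N, time in s.
With the tool pointing down it reaches from about 0.15 to 0.775 m from the base axis. Payload 6.1 kg.
Tool frame: the origin (TCP) lies at the very end of the fingers, on their centre line; the grasp point (between the pads) lies 19 mm behind it (grasp_offset is the distance from the TCP to the grasp point, in m); y points along the fingers, x is the direction in which the jaws open and shut, and the axes are right-handed (so a half turn about y gives the same grasp; the last joint's range is limited). The gripper opens to 85 mm and grips with 20 to 120 N. Pads are 22 mm wide; open, the fingers measure 114 mm over their backs; the gripper's body (76 mm by 85 mm) begins 54 mm behind the grasp point. The pads swing forward as they close: fully open they stand 13 mm farther back than shut.
Start: joints at [-1.259, 0.126, -0.04, 1.405, 0, 1.571], TCP at [0.161, -0.5, 0.231] pointing down, gripper open.
Joint ranges: [-2.72, 2.72], [-0.95, 1.95], [-1.27, 1.35], [-1.78, 2.02], [-1.46, 1.47], [-3.14, 3.14]. Speed limits (rad/s): [2.39, 2.39, 3.01, 3.14, 3.14, 3.14].

## Interface

Orientations are given as a unit quaternion [x, y, z, w].
In Python, from cell import get_state, snapshot, close_job, grasp_offset gives the robot as it stands. The module is installed in compiled form; this text tells all that it offers.
- The arm moves only by the tool send_rows, never from a script. Its argument "plan" is a list of rows, each an object with "travel": the shift along the world's x, y, z in cm, a list of three; "twist": the turn about the world's z in rad. A call has exactly 8 rows; each row shifts and turns the commanded pose from where the row before left it; what a row does not reach is not made up. A row lasts 1/12 s, in which the tool goes at most 41.7 mm and 7.16 degrees, less where a joint would pass 70% of its speed; a pose out of reach is approached as far as the arm can. A call with a gripper value outside its range is refused whole. "jaw" is the closure, from 0 (fully open) to 1 (shut), set as the call begins (left out, the last holds). The fingers move at their own pace and stop on an object; the grip force is fixed at half the most. Time passes only in rows, so rows that do not move let the fingers close, or fill a call up. It gives the time, the measured TCP pose, the force and the opening at its end, in the units of the state.
- get_state(): the state, without advancing time (a new reading comes with each control period).
- snapshot(name): name is "scene" or "top"; returns a dict with "img" (384x512x3 uint8, red, green, blue), "fx", "fy", "cx", "cy" (pixels), "k1" (the pictures are not rectified: a ray, as slopes to the right and down, at radius r is drawn at 1 + k1 r^2 times it, then the intrinsics apply), "R" (3x3) and "t" (3): a world point X has camera coordinates R X + t. Camera axes: x right, y down, z forward; pixel columns grow to the right and rows downward; lengths in m; the calibration is good to about 2 mm. A picture is of the moment at which its call begins. There is no depth.
- close_job(): hands the job in, once; it reports no verdict.
The state is a dict: "t": time; "joints": joint angles; "qd": joint speeds; "tau": joint torques, N m; "eef_pos": TCP position; "eef_rot": TCP orientation; "force": force on the tool from outside, world axes, zero at the start; "torque": the same for the moment, N m; "width": opening from 0.0 (shut) to 1.0 (fully open).
Only numpy, scipy, OpenCV 4.12 (cv2) and the standard library are available. Lean on these libraries where they do the work, as an engineer would, in place of code of your own. Each camera call takes 0.05 s, during which the arm holds its last target. There are 200 camera calls.

## Working session

There is one attempt and no reset: what is moved stays moved. The work goes in short steps, Python scripts to look and compute and a tool call to move; the robot and the scene stay as the last step left them, time stands still between calls to the robot, and variables do not carry over. Pictures are saved under pics/ and viewed, about 8 in all and at most 12, crops included, and the job is handed in when it is done.

Besides the shell and the picture viewer there is one more tool, called after "Emit:" as name([rows], argument=value, ...), one row to a line, values as JSON. send_rows: Moves the arm, as the interface text tells. Its arguments: {"type":"object","properties":{"plan":{"type":"array"},"jaw":{"type":"number"}},"required":["plan"]}

```bash
mkdir -p pics
cat > h.py <<'E'
import numpy as np, cv2, json
from cell import get_state, snapshot, close_job, grasp_offset
def snap(name,out):
    s=snapshot(name); cv2.imwrite(f'pics/{out}.png',s['img'][:,:,::-1]); np.save(f'pics/{out}.npy',s,allow_pickle=True); return s
def load(out): return np.load(f'pics/{out}.npy',allow_pickle=True).item()
def ray(s,u,v):
    K=np.array([[s['fx'],0,s['cx']],[0,s['fy'],s['cy']],[0,0,1]])
    d=np.array([(u-s['cx'])/s['fx'],(v-s['cy'])/s['fy']]); p=d.copy()
    for _ in range(30): p=d/(1+s['k1']*(p@p))
    R=np.array(s['R']);t=np.array(s['t']); return -R.T@t, R.T@np.array([p[0],p[1],1])
def at(s,u,v,z):
    o,d=ray(s,u,v); return o+d*(z-o[2])/d[2]
def proj(s,X):
    c=np.array(s['R'])@np.array(X)+np.array(s['t']); p=c[:2]/c[2]; p=p*(1+s['k1']*(p@p)); return np.array([s['fx']*p[0]+s['cx'],s['fy']*p[1]+s['cy']])
def crop(s,u0,v0,w,h,k,out): cv2.imwrite(f'pics/{out}.png',cv2.resize(s['img'][v0:v0+h,u0:u0+w,::-1],None,fx=k,fy=k,interpolation=cv2.INTER_CUBIC))
E
python3 - <<'E'
from h import *
a=snap('top','top0'); b=snap('scene','scene0')
for s in(a,b): print(s['fx'],s['k1'],ray(s,s['cx'],s['cy']))
st=get_state(); print(st['eef_pos'],st['eef_rot'],st['width'],grasp_offset)
E
```

```text
426.39478480845435 -0.10622509595689378 (array([0.30370046, 0.01526167, 1.63144273]), array([ 0.07559818, -0.0114909 , -0.99707215]))
350.1954673478629 -0.07853510277043023 (array([0.93693715, 0.4484203 , 0.96071295]), array([-0.48693606, -0.40841194, -0.77207057]))
[ 0.16094777 -0.49933658  0.23061734] [-0.57128105  0.41670532 -0.41588874  0.57186642] 1.0005726676014162 0.0187
```

View pics/top0.png

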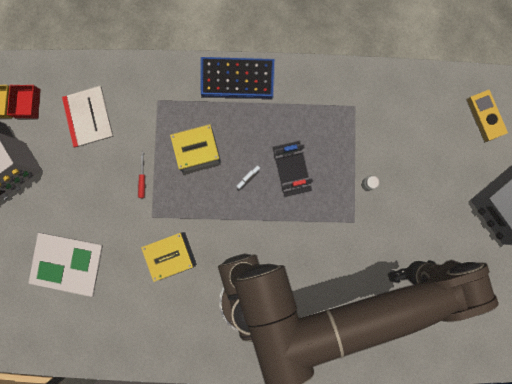

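View pics/scene0.png

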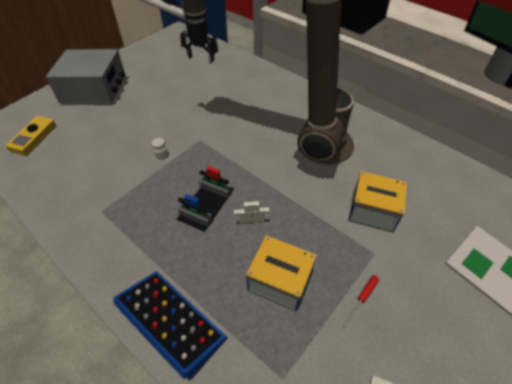

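Top view: image up is world +x and left is +y. Tester candidates are yellow boxes at (194,147) and (168,257); the first is farther from the base, so it should be the one meant. Card candidates are the blue handle (289,148), the red one (298,183, the spare) and the white decoy (248,178). Blue is meant. I'll confirm with an enlarged crop.

Run:
```python
from h import *
a=load('top0'); b=load('scene0')
c1=cv2.resize(a['img'][118:178,165:225],None,fx=6.5,fy=6.5,interpolation=2)
c2=cv2.resize(a['img'][138:198,262:322],None,fx=6.5,fy=6.5,interpolation=2)
cv2.imwrite('pics/ctop.png',np.hstack([c1,c2])[:,:,::-1])
c1=cv2.resize(b['img'][230:310,240:320],None,fx=4.875,fy=4.875,interpolation=2)
c2=cv2.resize(b['img'][155:235,165:245],None,fx=4.875,fy=4.875,interpolation=2)
cv2.imwrite('pics/cscene.png',np.hstack([c1,c2])[:,:,::-1])
for u,v in((194,147),(168,257)): p=at(a,u,v,.11);print(p,np.hypot(*p[:2]))
```

```text
[0.56456484 0.22230779 0.11      ] 0.6067571320519265
[0.16806615 0.30089173 0.11      ] 0.34464773716867614
```

View pics/ctop.png

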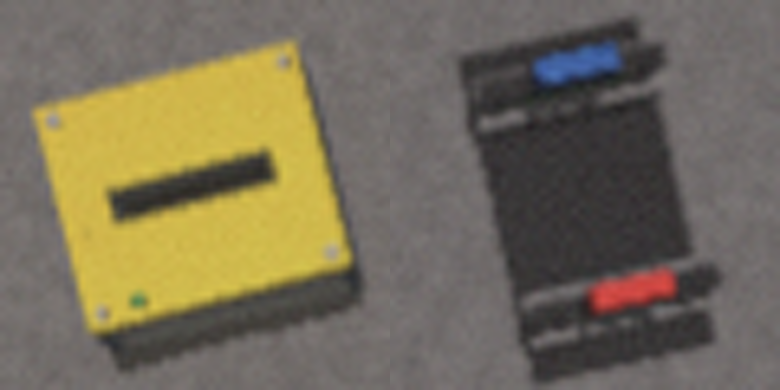

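View pics/cscene.png

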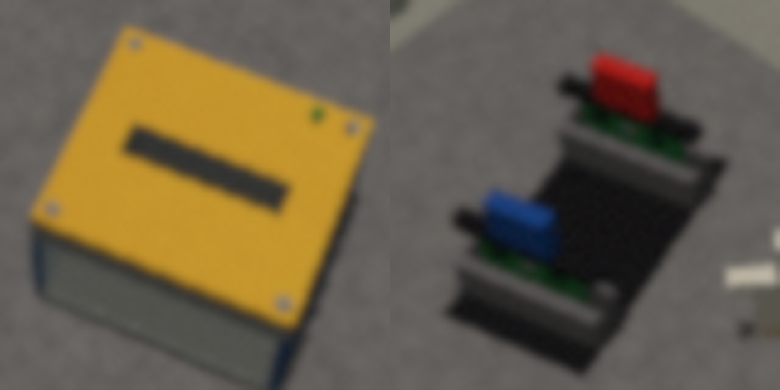

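The crops confirm the picks. The far tester (left) has its slot at crop (107..276,150..221), and the blue card is the far one in the rack, its handle at crop (533..621,42..85). Next I'll fit poses in both cameras.

```bash
cat >> h.py <<'E'
from scipy.optimize import minimize
def boxpts(p,lx,ly,z0,z1):
    c,s_=np.cos(p[2]),np.sin(p[2])
    return [[p[0]+c*x-s_*y,p[1]+s_*x+c*y,z] for x in(-lx/2,lx/2) for y in(-ly/2,ly/2) for z in(z0,z1)]
def colour(img,kind):
    f=img.astype(float); r,g,b=f[...,0],f[...,1],f[...,2]
    return {'blue':b-r,'red':r-(g+b)/2,'yellow':(r+g)/2-b}[kind]
def fit(ss,kind,p0,lx,ly,z0,z1,m=7):
    data=[]
    for s in ss:
        q=np.array([proj(s,X) for X in boxpts(p0,lx,ly,z0,z1)])
        u0,v0=np.floor(q.min(0)).astype(int)-m; u1,v1=np.ceil(q.max(0)).astype(int)+m
        data.append((s,u0,v0,colour(s['img'],kind)[v0:v1,u0:u1]))
    def cost(d):
        p=np.array(p0)+d*np.array([.01,.01,.1]); e=0
        for s,u0,v0,w in data:
            q=np.array([proj(s,X) for X in boxpts(p,lx,ly,z0,z1)])-[u0,v0]+.5
            h=cv2.convexHull((q*16*16).astype(np.int32))
            M=np.zeros((w.shape[0]*16,w.shape[1]*16),np.uint8); cv2.fillPoly(M,[h],255,shift=4)
            M=cv2.resize(M,w.shape[::-1],interpolation=cv2.INTER_AREA).astype(float)/255
            M=cv2.GaussianBlur(M,(0,0),.6)
            A=np.c_[M.ravel(),np.ones(M.size)]; x,r,*_=np.linalg.lstsq(A,w.ravel(),rcond=None)
            e+=r[0]/((w-w.mean())**2).sum()
        return e
    r=minimize(cost,[0,0,0],method='Nelder-Mead',options=dict(initial_simplex=np.array([[0,0,0],[.6,0,0],[0,.6,0],[0,0,.8]]),xatol=.003,fatol=1e-6))
    return np.array(p0)+r.x*np.array([.01,.01,.1]), r.fun
E
python3 - <<'E'
from h import *
a=load('top0'); b=load('scene0'); np.set_printoptions(precision=4,suppress=True)
def cp(s,pts,k,u0,v0,z): return np.array([at(s,(x+.5)/k-.5+u0,(y+.5)/k-.5+v0,z) for x,y in pts])
for n,s,C,S,k,u0,v0 in(('top',a,[(34,108),(297,40),(353,265),(90,333)],[(107,190),(268,150),(276,180),(115,221)],6.5,165,118),
 ('scene',b,[(125,25),(377,120),(296,330),(30,215)],[(135,125),(290,183),(282,213),(122,152)],4.875,240,230)):
    P=cp(s,C,k,u0,v0,.11); Q=cp(s,S,k,u0,v0,.11)
    d=np.linalg.norm(np.roll(P,-1,0)-P,axis=1); e=np.linalg.norm(np.roll(Q,-1,0)-Q,axis=1)
    print(n,P.mean(0),Q.mean(0),d,e,'yaw',[np.arctan2(*(x[0]-x[1])[[1,0]]) for x in(P,Q)])
b0=at(a,289,147,.112); r0=at(a,298,183,.112)
for nm,ss in(('top',[a]),('scene',[b]),('both',[a,b])):
    print(nm,'tester',fit(ss,'yellow',[.565,.222,.25],.13,.15,.108,.11))
    print(nm,'blue',fit(ss,'blue',[b0[0],b0[1],.25],.014,.046,.076,.112))
    print(nm,'red',fit(ss,'red',[r0[0],r0[1],.25],.014,.046,.076,.112))
E
```

```text
top [0.5676 0.2213 0.11  ] [0.568  0.2223 0.11  ] [0.1515 0.1309 0.1503 0.1308] [0.0922 0.0175 0.0922 0.0181] yaw [np.float64(1.852577167546437), np.float64(1.842632440273864)]
scene [0.5702 0.221  0.11  ] [0.5702 0.2211 0.11  ] [0.1529 0.1325 0.1523 0.1296] [0.0909 0.0185 0.093  0.0182] yaw [np.float64(-1.2794113565024186), np.float64(-1.2632651378834991)]
top tester (array([0.5675, 0.2222, 0.2873]), np.float64(0.13435634857335396))
top blue (array([ 0.5757, -0.1268,  0.2598]), np.float64(0.055050626061851016))
top red (array([ 0.4486, -0.1601,  0.2593]), np.float64(0.02312092980997582))
scene tester (array([0.5711, 0.2205, 0.2872]), np.float64(0.12615821255984647))
scene blue (array([ 0.5756, -0.1291,  0.2832]), np.float64(0.11467156927983005))
scene red (array([ 0.4497, -0.1632,  0.1875]), np.float64(0.11361200262705978))
both tester (array([0.5691, 0.2217, 0.2908]), np.float64(0.281618842032885))
both blue (array([ 0.5756, -0.1275,  0.2595]), np.float64(0.17921932861649986))
both red (array([ 0.4491, -0.1613,  0.2694]), np.float64(0.1683006545543857))
```

Run:
```python
from h import *
from scipy.spatial.transform import Rotation as R
s=get_state(); m=R.from_quat(s['eef_rot']).as_matrix(); print(m.round(3)); print('jaw yaw',np.arctan2(m[1,0],m[0,0]),s['joints'])
print((np.array([.5755,-.1275,.231])-s['eef_pos'])*100)
```

```text
[[ 0.307 -0.     0.952]
 [-0.952  0.001  0.307]
 [-0.001 -1.    -0.   ]]
jaw yaw -1.2589811630005427 [-1.25898135e+00  1.26318229e-01 -4.04846632e-02  1.40541428e+00
 -1.07159851e-05  1.57079614e+00]
[4.14552226e+01 3.71836585e+01 3.82658675e-02]
```

Emit:
send_rows([
  {"travel": [2.6, 2.3, 0], "twist": 0.095},
  {"travel": [2.6, 2.3, 0], "twist": 0.095},
  {"travel": [2.6, 2.3, 0], "twist": 0.095},
  {"travel": [2.6, 2.3, 0], "twist": 0.095},
  {"travel": [2.6, 2.3, 0], "twist": 0.095},
  {"travel": [2.6, 2.3, 0], "twist": 0.095},
  {"travel": [2.6, 2.3, 0], "twist": 0.095},
  {"travel": [2.6, 2.3, 0], "twist": 0.095},
], jaw=0)

```text
t: 0.77
eef_pos: [0.3699, -0.3142, 0.2311]
eef_rot: [-0.686, 0.173, -0.173, 0.686]
force: [-0.2, -0.6, -0.4]
width: 1.001
```

Emit:
send_rows([
  {"travel": [2.6, 2.3, 0], "twist": 0.095},
  {"travel": [2.6, 2.3, 0], "twist": 0.095},
  {"travel": [2.6, 2.3, 0], "twist": 0.095},
  {"travel": [2.6, 2.3, 0], "twist": 0.095},
  {"travel": [2.6, 2.3, 0], "twist": 0.095},
  {"travel": [2.6, 2.3, 0], "twist": 0.095},
  {"travel": [2.6, 2.3, 0], "twist": 0.095},
  {"travel": [0, 0, 0], "twist": 0.095},
])

```text
t: 1.43
eef_pos: [0.5545, -0.1509, 0.2298]
eef_rot: [-0.7, -0.095, 0.095, 0.701]
force: [-1.2, -0.3, -0.4]
width: 1.0
```

```bash
cat >> h.py <<'E'
from scipy.spatial.transform import Rotation as Rn
def where(tgt=None,yaw=None):
    s=get_state(); m=Rn.from_quat(s['eef_rot']).as_matrix(); y=np.arctan2(m[1,0],m[0,0])
    print('t',round(s['t'],2),'pos',np.round(s['eef_pos'],4),'yaw',round(y,4),'axis',m[:,1].round(3),'F',np.round(s['force'],1),'w',round(s['width'],3))
    if tgt is not None: print('need cm',np.round((np.array(tgt)-s['eef_pos'])*100,2),'twist',round(yaw-y,3))
E
python3 -c "
from h import *
where([.5755,-.1275,.078],.261)"
```

```text
t 1.43 pos [ 0.5545 -0.1509  0.2298] yaw 0.2706 axis [-0.     0.002 -1.   ] F [-1.2 -0.3 -0.4] w 1.0
need cm [  2.1    2.34 -15.18] twist -0.01
```

Emit:
send_rows([
  {"travel": [1.2, 1.2, 0], "twist": -0.01},
  {"travel": [1.2, 1.1, 0], "twist": 0},
  {"travel": [0, 0, -2.0], "twist": 0},
  {"travel": [0, 0, -2.0], "twist": 0},
  {"travel": [0, 0, -2.0], "twist": 0},
  {"travel": [0, 0, -2.0], "twist": 0},
  {"travel": [0, 0, 0], "twist": 0},
  {"travel": [0, 0, 0], "twist": 0},
])

```text
t: 2.1
eef_pos: [0.5743, -0.1314, 0.1503]
eef_rot: [-0.701, -0.087, 0.089, 0.702]
force: [0.5, 0.9, -0.0]
width: 1.001
```

```bash
python3 -c "
from h import *
where([.5755,-.1275,.078],.261)
b=snap('scene','s1'); a=snap('top','t1')
x=cv2.resize(b['img'][110:240,150:280],None,fx=3,fy=3,interpolation=2);y=cv2.resize(a['img'][110:200,245:335],None,fx=390/90,fy=390/90,interpolation=2)
cv2.imwrite('pics/c1.png',np.hstack([x,y])[:,:,::-1])"
```

```text
t 2.1 pos [ 0.5743 -0.1314  0.1503] yaw 0.2508 axis [-0.003  0.001 -1.   ] F [ 0.5  0.9 -0. ] w 1.001
need cm [ 0.12  0.39 -7.23] twist 0.01
```

View pics/c1.png

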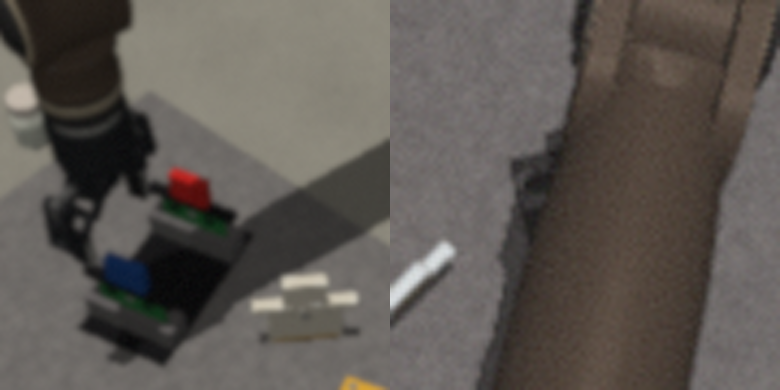

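The gripper is over the blue card at crop (125,272) with its fingers still above it, and the arm hides the top view. Descending.

Emit:
send_rows([
  {"travel": [0.1, 0.3, -1.0], "twist": 0.01},
  {"travel": [0, 0, -1.4], "twist": 0},
  {"travel": [0, 0, -1.4], "twist": 0},
  {"travel": [0, 0, -1.4], "twist": 0},
  {"travel": [0, 0, -1.4], "twist": 0},
  {"travel": [0, 0, -0.5], "twist": 0},
  {"travel": [0, 0, 0], "twist": 0},
  {"travel": [0, 0, 0], "twist": 0},
])

```text
t: 2.87
eef_pos: [0.5764, -0.1286, 0.0809]
eef_rot: [0.701, 0.092, -0.092, -0.701]
force: [-0.6, -0.9, -0.2]
width: 1.0
```

```bash
python3 -c "
from h import *
where([.5755,-.1275,.078],.261)
"
```

```text
t 2.87 pos [ 0.5764 -0.1286  0.0809] yaw 0.2612 axis [ 0.001 -0.    -1.   ] F [-0.6 -0.9 -0.2] w 1.0
need cm [-0.09  0.11 -0.29] twist -0.0
```

Emit:
send_rows([
  {"travel": [0, 0.1, -0.2], "twist": 0},
  {"travel": [0, 0, 0], "twist": 0},
  {"travel": [0, 0, 0], "twist": 0},
  {"travel": [0, 0, 0], "twist": 0},
  {"travel": [0, 0, 0], "twist": 0},
  {"travel": [0, 0, 0], "twist": 0},
  {"travel": [0, 0, 0], "twist": 0},
  {"travel": [0, 0, 0], "twist": 0},
], jaw=1)

```text
t: 3.53
eef_pos: [0.5762, -0.1278, 0.0786]
eef_rot: [0.701, 0.092, -0.092, -0.701]
force: [-0.2, -0.1, 3.1]
width: 0.15
```

Emit:
send_rows([
  {"travel": [0, 0, 0], "twist": 0},
  {"travel": [0, 0, 0], "twist": 0},
  {"travel": [0, 0, 0], "twist": 0},
  {"travel": [0, 0, 0.5], "twist": 0},
  {"travel": [0, 0, 1.0], "twist": 0},
  {"travel": [0, 0, 1.0], "twist": 0},
  {"travel": [0, 0, 1.0], "twist": 0},
  {"travel": [0, 0, 0], "twist": 0},
])

```text
t: 4.2
eef_pos: [0.5774, -0.128, 0.1163]
eef_rot: [0.702, 0.093, -0.091, -0.701]
force: [0.3, -0.1, -0.8]
width: 0.158
```

```bash
python3 -c "
from h import *
where()
"
```

```text
t 4.2 pos [ 0.5774 -0.128   0.1163] yaw 0.261 axis [ 0.004 -0.001 -1.   ] F [ 0.3 -0.1 -0.8] w 0.158
```

Emit:
send_rows([
  {"travel": [0, 0, 1.5], "twist": 0},
  {"travel": [0, 0, 2.0], "twist": 0},
  {"travel": [0, 0, 2.0], "twist": 0},
  {"travel": [0, 0, 2.0], "twist": 0},
  {"travel": [0, 0, 2.0], "twist": 0},
  {"travel": [0, 0, 1.5], "twist": 0},
  {"travel": [0, 1.5, 0], "twist": 0},
  {"travel": [0, 2.0, 0], "twist": 0},
])

```text
t: 4.87
eef_pos: [0.5766, -0.0931, 0.2242]
eef_rot: [0.701, 0.092, -0.09, -0.701]
force: [-0.2, -0.7, -2.2]
width: 0.155
```

Emit:
send_rows([
  {"travel": [0, 2.5, 0], "twist": 0},
  {"travel": [0, 2.5, 0], "twist": 0},
  {"travel": [0, 2.5, 0], "twist": 0},
  {"travel": [0, 2.5, 0], "twist": 0},
  {"travel": [0, 2.5, 0], "twist": 0},
  {"travel": [0, 2.5, 0], "twist": 0.01},
  {"travel": [0, 2.5, 0], "twist": 0.01},
  {"travel": [0, 2.5, 0], "twist": 0.006},
])

```text
t: 5.53
eef_pos: [0.5754, 0.1092, 0.2226]
eef_rot: [-0.7, -0.101, 0.102, 0.7]
force: [-0.4, 0.7, -1.5]
width: 0.155
```

Emit:
send_rows([
  {"travel": [-0.1, 2.5, 0], "twist": 0},
  {"travel": [-0.2, 2.5, 0], "twist": 0},
  {"travel": [-0.2, 2.5, 0], "twist": 0},
  {"travel": [-0.2, 2.0, 0], "twist": 0},
  {"travel": [0, 1.5, 0], "twist": 0},
  {"travel": [0, 0.5, 0], "twist": 0},
  {"travel": [0, 0, 0], "twist": 0},
  {"travel": [0, 0, 0], "twist": 0},
])

```text
t: 6.2
eef_pos: [0.569, 0.222, 0.223]
eef_rot: [0.7, 0.101, -0.101, -0.7]
force: [-0.3, -0.4, -0.8]
width: 0.154
```

```bash
python3 -c "
from h import *
where([.569,.2217,.2],.287)
b=snap('scene','s2'); a=snap('top','t2')
x=cv2.resize(b['img'][170:320,220:370],None,fx=2.6,fy=2.6,interpolation=2);y=cv2.resize(a['img'][100:190,150:240],None,fx=390/90,fy=390/90,interpolation=2)
cv2.imwrite('pics/c2.png',np.hstack([x,y])[:,:,::-1])"
```

```text
t 6.2 pos [0.569 0.222 0.223] yaw 0.2872 axis [-0.    -0.001 -1.   ] F [-0.3 -0.4 -0.8] w 0.154
need cm [ 0.   -0.03 -2.3 ] twist -0.0
```

View pics/c2.png

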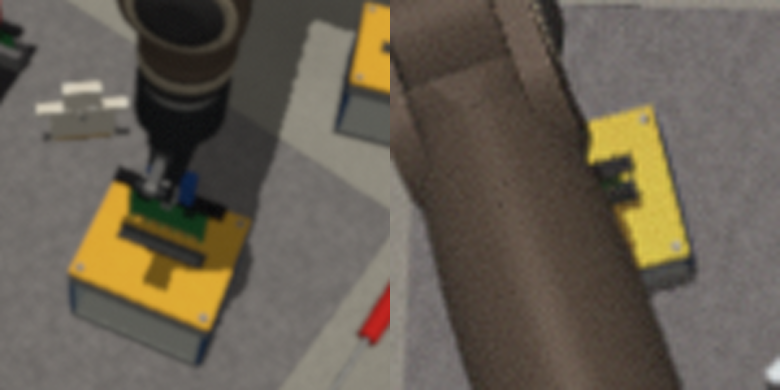

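The scene view shows the blade standing above the slot (card bottom edge about crop (130..208, 205..240)). I'll enlarge it to measure the offset within this one camera.

```bash
python3 -c "
from h import *
b=load('s2'); crop(b,258,230,65,48,12,'c3')"
```

```text
(no output)
```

View pics/c3.png

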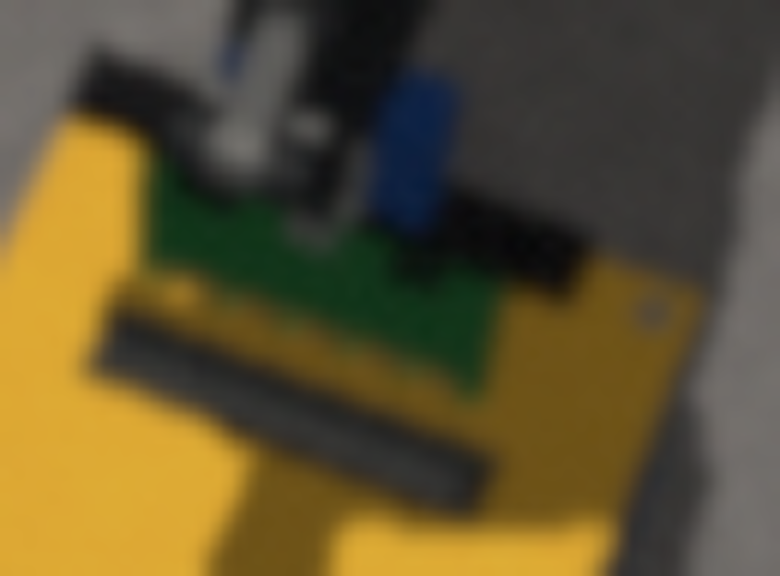

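```bash
python3 -c "
from h import *
b=load('s2')
def cr(X): return np.round((proj(b,X)-[258,230]+.5)*12-.5,0)
p=[.569,.222,.287];z=.1504
print('bar bottom front',[cr(X) for X in boxpts(p,.014,.11,z+.06,z+.06)[2:]])
print('bar top ',[cr(X) for X in boxpts(p,.014,.11,z+.07,z+.07)])
print('blade front z+10,z+60',[cr(X) for X in boxpts(p,.006,.08,z+.0,z+.06)[4:]])
print('slot',[cr(X) for X in boxpts([.569,.222,.287],.02,.094,.11,.11)])
print('handle ',[cr(X) for X in boxpts(p,.014,.046,z+.07,z+.106)])
"
```

```text
bar bottom front [array([595., 256.]), array([595., 256.]), array([ 66., 118.]), array([ 66., 118.]), array([572., 314.]), array([572., 314.])]
bar top  [array([94., 39.]), array([94., 39.]), array([601., 232.]), array([601., 232.]), array([67., 93.]), array([67., 93.]), array([578., 289.]), array([578., 289.])]
blade front z+10,z+60 [array([133., 270.]), array([141., 129.]), array([481., 407.]), array([508., 270.])]
slot [array([123., 299.]), array([123., 299.]), array([514., 454.]), array([514., 454.]), array([ 87., 372.]), array([ 87., 372.]), array([483., 530.]), array([483., 530.])]
handle  [array([238.,  94.]), array([247.,  -0.]), array([450., 175.]), array([466.,  82.]), array([212., 149.]), array([220.,  55.]), array([426., 231.]), array([441., 139.])]
```

Comparing with the projected model, the card sits within about 1 mm of the expected pose along y, and up to 1–2 mm short in x. I'll shift 1 mm in x, descend to the mouth, and feel the forces.

Emit:
send_rows([
  {"travel": [0.1, 0, -0.6], "twist": 0},
  {"travel": [0, 0, -0.8], "twist": 0},
  {"travel": [0, 0, -0.8], "twist": 0},
  {"travel": [0, 0, -0.8], "twist": 0},
  {"travel": [0, 0, -0.7], "twist": 0},
  {"travel": [0, 0, -0.3], "twist": 0},
  {"travel": [0, 0, 0], "twist": 0},
  {"travel": [0, 0, 0], "twist": 0},
])

```text
t: 6.97
eef_pos: [0.57, 0.2223, 0.1831]
eef_rot: [0.7, 0.101, -0.101, -0.7]
force: [-0.2, 0.5, -1.3]
width: 0.151
```

Emit:
send_rows([
  {"travel": [0, 0, -0.1], "twist": 0},
  {"travel": [0, 0, -0.1], "twist": 0},
  {"travel": [0, 0, -0.1], "twist": 0},
  {"travel": [0, 0, 0], "twist": 0},
  {"travel": [0, 0, 0], "twist": 0},
  {"travel": [0, 0, 0], "twist": 0},
  {"travel": [0, 0, 0], "twist": 0},
  {"travel": [0, 0, 0], "twist": 0},
])

```text
t: 7.63
eef_pos: [0.5701, 0.2223, 0.1804]
eef_rot: [-0.7, -0.101, 0.101, 0.7]
force: [-0.3, -1.3, -0.7]
width: 0.158
```

```bash
python3 -c "
from h import *
where()
s=get_state();print(s['torque'])
b=snap('scene','s3'); crop(b,250,215,75,56,10,'c4')"
```

```text
t 7.63 pos [0.5701 0.2223 0.1804] yaw 0.287 axis [ 0.  0. -1.] F [-0.3 -1.3 -0.7] w 0.158
[ 0.0523689   0.00361372 -0.03809814]
```

View pics/c4.png

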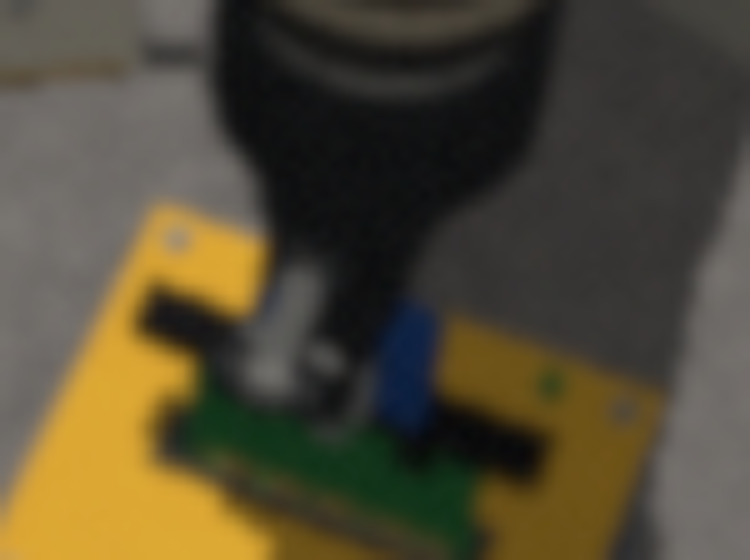

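```bash
python3 -c "
from h import *
b=load('s3')
def cr(X): return (proj(b,X)-[250,215]+.5)*10-.5
p=[.5701,.2223,.287];z=.1078
f=lambda L:[tuple(cr(X).astype(int)) for X in L]
print('bar',f(boxpts(p,.014,.11,z+.06,z+.07)))
print('blade',f(boxpts(p,.006,.08,.11,z+.06)[4:]))
print('slot',f(boxpts([.569,.2217,.287],.02,.094,.11,.11)[::2]))
print('guard',f(boxpts([.569,.2217,.287],.13,.15,.11,.11)[::2]))
print('handle ',f(boxpts(p,.014,.046,z+.07,z+.106)))
"
```

```text
bar [(np.int64(152), np.int64(293)), (np.int64(153), np.int64(273)), (np.int64(555), np.int64(449)), (np.int64(559), np.int64(431)), (np.int64(130), np.int64(337)), (np.int64(131), np.int64(317)), (np.int64(536), np.int64(496)), (np.int64(540), np.int64(477))]
blade [(np.int64(185), np.int64(451)), (np.int64(190), np.int64(345)), (np.int64(464), np.int64(562)), (np.int64(485), np.int64(461))]
slot [(np.int64(181), np.int64(398)), (np.int64(507), np.int64(527)), (np.int64(151), np.int64(459)), (np.int64(481), np.int64(591))]
guard [(np.int64(166), np.int64(202)), (np.int64(672), np.int64(395)), (np.int64(-30), np.int64(593)), (np.int64(510), np.int64(817))]
handle  [(np.int64(269), np.int64(318)), (np.int64(275), np.int64(246)), (np.int64(438), np.int64(384)), (np.int64(451), np.int64(313)), (np.int64(247), np.int64(363)), (np.int64(253), np.int64(291)), (np.int64(419), np.int64(430)), (np.int64(430), np.int64(359))]
```

The blade tip is inside the mouth at crop (195..475, 400..550), with both ends clear and negligible force. I'll go down gently.

Emit:
send_rows([
  {"travel": [0, 0, -0.1], "twist": 0},
  {"travel": [0, 0, -0.1], "twist": 0},
  {"travel": [0, 0, -0.1], "twist": 0},
  {"travel": [0, 0, -0.1], "twist": 0},
  {"travel": [0, 0, 0], "twist": 0},
  {"travel": [0, 0, 0], "twist": 0},
  {"travel": [0, 0, 0], "twist": 0},
  {"travel": [0, 0, 0], "twist": 0},
])

```text
t: 8.35
eef_pos: [0.5702, 0.2223, 0.1765]
eef_rot: [0.7, 0.101, -0.101, -0.7]
force: [-0.5, -0.9, 2.0]
width: 0.16
```

```bash
python3 -c "
from h import *
where();print(get_state()['torque'])"
```

```text
t 8.35 pos [0.5702 0.2223 0.1765] yaw 0.2869 axis [ 0. -0. -1.] F [-0.5 -0.9  2. ] w 0.16
[-0.13892432  0.05168749  0.02883314]
```

Emit:
send_rows([
  {"travel": [0, 0, -0.1], "twist": 0},
  {"travel": [0, 0, -0.1], "twist": 0},
  {"travel": [0, 0, -0.1], "twist": 0},
  {"travel": [0, 0, 0], "twist": 0},
  {"travel": [0, 0, 0], "twist": 0},
  {"travel": [0, 0, 0], "twist": 0},
  {"travel": [0, 0, 0], "twist": 0},
  {"travel": [0, 0, 0], "twist": 0},
])

```text
t: 9.02
eef_pos: [0.57, 0.2221, 0.1729]
eef_rot: [0.7, 0.101, -0.101, -0.7]
force: [1.5, -2.7, -2.8]
width: 0.156
```

```bash
python3 -c "
from h import *
where();print(get_state()['torque'])"
```

```text
t 9.02 pos [0.57   0.2221 0.1729] yaw 0.2868 axis [-0.    -0.001 -1.   ] F [ 1.5 -2.7 -2.8] w 0.156
[-0.7644592  -0.50545628 -0.02085229]
```

Contact force is mostly along the slot, pushing toward -y at about 3 N. I'll give way by 1 mm.

Emit:
send_rows([
  {"travel": [0.03, -0.1, 0], "twist": 0},
  {"travel": [0, 0, 0], "twist": 0},
  {"travel": [0, 0, 0], "twist": 0},
  {"travel": [0, 0, 0], "twist": 0},
  {"travel": [0, 0, 0], "twist": 0},
  {"travel": [0, 0, 0], "twist": 0},
  {"travel": [0, 0, 0], "twist": 0},
  {"travel": [0, 0, 0], "twist": 0},
])

```text
t: 9.68
eef_pos: [0.5704, 0.2215, 0.1734]
eef_rot: [-0.7, -0.101, 0.101, 0.7]
force: [0.6, 0.6, -0.9]
width: 0.156
```

```bash
python3 -c "
from h import *
where();print(get_state()['torque'])"
```

```text
t 9.68 pos [0.5704 0.2215 0.1734] yaw 0.2871 axis [ 0.  0. -1.] F [ 0.6  0.6 -0.9] w 0.156
[-0.01384877  0.02731152  0.03773607]
```

Force gone; the blade is in the straight part. Continuing down, stopping above the carriage contact.

Emit:
send_rows([
  {"travel": [0, 0, -0.1], "twist": 0},
  {"travel": [0, 0, -0.2], "twist": 0},
  {"travel": [0, 0, -0.2], "twist": 0},
  {"travel": [0, 0, -0.2], "twist": 0},
  {"travel": [0, 0, -0.1], "twist": 0},
  {"travel": [0, 0, 0], "twist": 0},
  {"travel": [0, 0, 0], "twist": 0},
  {"travel": [0, 0, 0], "twist": 0},
])

```text
t: 10.35
eef_pos: [0.5704, 0.2213, 0.1654]
eef_rot: [-0.7, -0.101, 0.101, 0.7]
force: [0.1, 0.7, -2.6]
width: 0.156
```

```bash
python3 -c "
from h import *
where();print(get_state()['torque'])"
```

```text
t 10.35 pos [0.5704 0.2213 0.1654] yaw 0.287 axis [ 0.  0. -1.] F [ 0.1  0.7 -2.6] w 0.156
[-0.0110717   0.03995614 -0.02839645]
```

Emit:
send_rows([
  {"travel": [0, 0, -0.3], "twist": 0},
  {"travel": [0, 0, -0.4], "twist": 0},
  {"travel": [0, 0, -0.4], "twist": 0},
  {"travel": [0, 0, -0.4], "twist": 0},
  {"travel": [0, 0, -0.4], "twist": 0},
  {"travel": [0, 0, -0.4], "twist": 0},
  {"travel": [0, 0, -0.3], "twist": 0},
  {"travel": [0, 0, 0], "twist": 0},
])

```text
t: 11.02
eef_pos: [0.5699, 0.2212, 0.1383]
eef_rot: [0.7, 0.101, -0.102, -0.7]
force: [-0.7, -0.7, -1.0]
width: 0.155
```

```bash
python3 -c "
from h import *
where();print(get_state()['torque'])"
```

```text
t 11.02 pos [0.5699 0.2212 0.1383] yaw 0.287 axis [-0.001 -0.    -1.   ] F [-0.7 -0.7 -1. ] w 0.155
[ 0.00060281 -0.04361401  0.03745646]
```

Now press: home should come at TCP z ≈ 0.1226.

Emit:
send_rows([
  {"travel": [0, 0, -0.2], "twist": 0},
  {"travel": [0, 0, -0.2], "twist": 0},
  {"travel": [0, 0, -0.2], "twist": 0},
  {"travel": [0, 0, -0.2], "twist": 0},
  {"travel": [0, 0, -0.2], "twist": 0},
  {"travel": [0, 0, -0.2], "twist": 0},
  {"travel": [0, 0, 0], "twist": 0},
  {"travel": [0, 0, 0], "twist": 0},
])

```text
t: 11.68
eef_pos: [0.5705, 0.2214, 0.1277]
eef_rot: [-0.7, -0.101, 0.101, 0.7]
force: [-0.5, 0.0, 3.1]
width: 0.156
```

```bash
python3 -c "
from h import *
where();print(get_state()['torque'])"
```

```text
t 11.68 pos [0.5705 0.2214 0.1277] yaw 0.287 axis [ 0.001  0.    -1.   ] F [-0.5  0.   3.1] w 0.156
[-0.08266615  0.13840011  0.03065349]
```

Emit:
send_rows([
  {"travel": [0, 0, -0.1], "twist": 0},
  {"travel": [0, 0, -0.1], "twist": 0},
  {"travel": [0, 0, -0.1], "twist": 0},
  {"travel": [0, 0, -0.1], "twist": 0},
  {"travel": [0, 0, 0], "twist": 0},
  {"travel": [0, 0, 0], "twist": 0},
  {"travel": [0, 0, 0], "twist": 0},
  {"travel": [0, 0, 0], "twist": 0},
])

```text
t: 12.35
eef_pos: [0.5705, 0.2214, 0.1235]
eef_rot: [-0.7, -0.101, 0.101, 0.7]
force: [-1.0, 1.1, 5.2]
width: 0.156
```

```bash
python3 -c "
from h import *
where();print(get_state()['torque'])"
```

```text
t 12.35 pos [0.5705 0.2214 0.1235] yaw 0.287 axis [ 0.  0. -1.] F [-1.   1.1  5.2] w 0.156
[-0.01981011  0.00679992  0.02656204]
```

Spring force matches (~6.4 N net). One more millimetre or two, until the shoulder stops.

Emit:
send_rows([
  {"travel": [0, 0, -0.1], "twist": 0},
  {"travel": [0, 0, 0], "twist": 0},
  {"travel": [0, 0, -0.05], "twist": 0},
  {"travel": [0, 0, 0], "twist": 0},
  {"travel": [0, 0, 0], "twist": 0},
  {"travel": [0, 0, 0], "twist": 0},
  {"travel": [0, 0, 0], "twist": 0},
  {"travel": [0, 0, 0], "twist": 0},
])

```text
t: 13.02
eef_pos: [0.5705, 0.2214, 0.1226]
eef_rot: [-0.7, -0.101, 0.101, 0.7]
force: [-1.2, -0.1, 7.9]
width: 0.161
```

```bash
python3 -c "
from h import *
where();print(get_state()['torque'])
b=snap('scene','s4'); crop(b,235,220,85,64,9,'c5')"
```

```text
t 13.02 pos [0.5705 0.2214 0.1226] yaw 0.287 axis [ 0.001  0.    -1.   ] F [-1.2 -0.1  7.9] w 0.161
[-0.1597518   0.35914962  0.02297663]
```

View pics/c5.png

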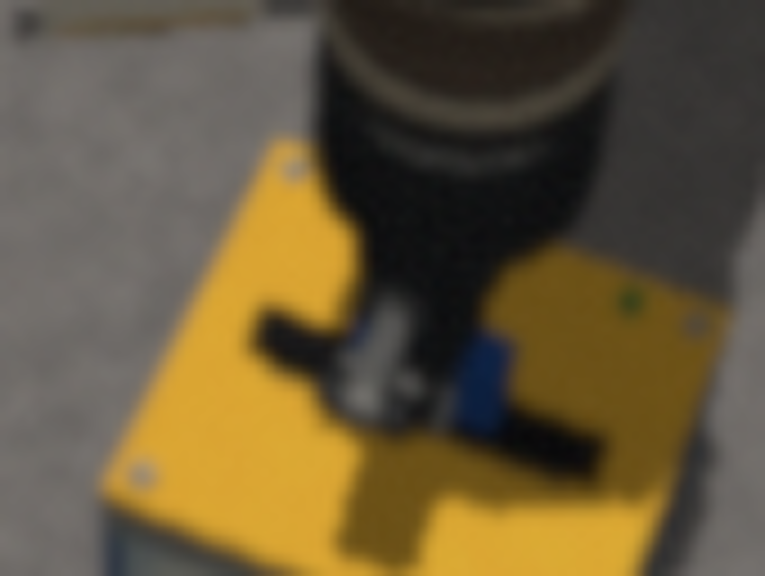

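The black bar lies on the yellow guard at crop (255..605, 310..475), with no green blade showing and the grip held. Net push is about 9 N, more than the 7 N spring alone. Handing in.

```bash
python3 -c "
from h import *
where(); print(close_job()); where()"
```

```text
t 13.07 pos [0.5705 0.2214 0.1227] yaw 0.287 axis [ 0.001  0.    -1.   ] F [-1.9 -0.7  8.5] w 0.157
the job is handed in; nothing more can be done
None
the job is handed in; nothing more can be done
```

The blue-handled card is in the far tester, pressed home and still gripped, and the job was handed in at about 13 s. `close_job` gives no verdict, so I can't confirm the result was accepted.

**What I did:** I lifted the card out of the rack and guided its blade through the guard slot. On entry it met about 3 N of contact force along the slot, so I shifted it back 1 mm. I then pushed it down onto the sprung carriage.

**Final checks:**
- **Depth:** the TCP was at z 0.1226–0.1227 m, where home was predicted at 0.1226 m.
- **Push:** the upward force was about 8–8.5 N (about 9 N net), above the 7 N of the spring alone, so the shoulder bar was just touching the guard.
- **Grip:** the jaw opening was about 13 mm, so the handle was still held, with the tool upright.
- **Picture:** the last view shows the black bar flat on the guard and no green blade visible.

**Disagreements and limits:** the two cameras differed by about 3 mm on the tester's x position, so I used a value between them and let the contact forces settle it. I did not measure the carriage travel directly. I also took no separate final picture of the red-handled card, screwdriver or jar. The arm passed well above that area and felt no contact there.

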